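# Dispense one vial cap and slide it into the capping bay

### The arm

A 7-joint arm with a two-finger parallel gripper is mounted at the origin on the work surface. World frame = base frame: x ahead of the robot, y to its left, z up, the work surface at z = 0. Lengths are in mm, angles in rad, forces in N, time in s.
With the tool pointing down it reaches from about 425 to 875 mm from the base axis. Payload 4.7 kg.
Tool frame: the origin (TCP) lies on the front face of the gripper's body, between the roots of the fingers; the fingertips stand 73 mm ahead of it and the grasp point (between the pads) lies 54 mm ahead of it; z points along the fingers, y is the line along which they close (so a half turn about z gives the same grasp; the last joint's range is limited). The gripper opens to 85 mm and grips with 20 to 120 N. Pads are 22 mm wide; open, the fingers measure 114 mm over their backs; the gripper's body (76 mm by 85 mm) begins 54 mm behind the grasp point. The pads swing forward as they close: fully open they stand 13 mm farther back than shut.
Start: joints at [1.259, 0.321, -0.07, 1.45, 0.023, 1.371, -0.057], TCP at [208.025, -615.827, 303.949] pointing down, gripper open.
Joint ranges: [-2.86, 2.86], [-0.3, 2.09], [-1.38, 1.24], [0.06, 2.45], [-1.56, 4.7], [0.09, 2.05], [-2.69, 2.69]. Speed limits (rad/s): [2.57, 2.57, 3.14, 3.14, 3.14, 3.14, 3.14].

### API

Orientations are given as a rotation vector (axis times angle).
In Python, from station import observe, capture, hand_in gives the robot as it stands. The module is installed in compiled form; this text tells all that it offers.
- The arm moves only by the tool apply_moves, never from a script. Its argument "deltas" is a list of rows, each a list of 5 numbers: the shift along the tool's x, y, z in mm, then the turn about the tool's z in degrees, then the finger opening in mm, from 0 to 85.4. In form: [[dx, dy, dz, spin, gripper], ...]. A call has 1 to 12 rows; each row shifts and turns the commanded pose from where the row before left it, along the tool's axes as they then stand; what a row does not reach is not made up. A row lasts 1/12 s, in which the tool goes at most 41.7 mm and 7.16 degrees, less where a joint would pass 70% of its speed; a pose out of reach is approached as far as the arm can. A call is refused whole if a number of a shift passes 41.7 or a number of a turn 7.16, either way. A call with a gripper value outside its range is refused whole. The fingers move at their own pace and stop on an object; "newtons" is the grip in N (left out, the last holds). Time passes only in rows, so rows that do not move let the fingers close. It gives the time, the measured TCP pose, the force, the opening and the grip force at its end, in the units of the state.
- observe(): the state, without advancing time (a new reading comes with each control period).
- capture(name): name is "scene" or "side" or "wrist"; returns a dict with "pixels" (480x640x3 uint8, blue, green, red), "intrinsics" (3x3 intrinsics, pixels), "R" (3x3) and "t" (3): a world point X has camera coordinates R X + t. Camera axes: x right, y down, z forward; pixel columns grow to the right and rows downward; lengths in mm; the calibration is good to about 2 mm. A picture is of the moment at which its call begins. There is no depth.
- hand_in(): hands the job in; it is judged then, once.
The state is a dict: "time": time; "joints": joint angles; "qd": joint speeds; "tau": joint torques, N m; "eef_pos": TCP position; "orientation": TCP orientation; "contact_force": force on the tool from outside, world axes, zero at the start; "moment": the same for the moment, N m; "opening": opening from 0.0 (shut) to 1.0 (fully open); "grip_force": force on a finger pad.
Only numpy, scipy, OpenCV 4.12 (cv2) and the standard library are available. Lean on these libraries where they do the work, as an engineer would, in place of code of your own. Each camera call takes 0.05 s, during which the arm holds its last target. There are 200 camera calls.

### The job

Press the plunger of the cap dispenser all the way down and let it come back up, so that just one white cap comes out onto the bench. Then gently push that cap along the bench with the fingers until the whole of it lies between the two low rails of the capping bay, and move clear. Do not pick up or pinch the cap, keep the other caps in the dispenser, and leave the tube rack, the pot and the vial where they are.

Things in the scene. Friction and masses are not known exactly. Their poses are not given: they have to be found in the camera images.
- dispenser: Fixed cap dispenser. Origin on the bench on the magazine's axis; caps come out along its -x, z up. Magazine: clear box, x -24..24 mm, 51 mm wide, 48 mm tall, open at the top, holding the stack of three caps; outlet 17 mm high at the foot of its -x wall. Behind it a white housing x 24..110, 56 mm wide, 80 mm tall, with the plunger on top at x = 65, y = 0.
- outlet (a point): Point on the bench, 70 mm from the dispenser's origin along its -x, where the centre of an ejected cap comes to rest, within about 5 mm.
- plunger (a joint): Plunger travel, m: 0 up, 0.028 fully down. Spring return: about 2 N to start, 6 N fully down, then a hard stop. It drives a flat steel pusher (30 mm wide, 12 mm high) 2.65 times as far along the dispenser's -x at bench height, which shoves the bottom cap out and draws back as the plunger rises; the next cap then drops. Each full press ejects one cap.
- plunger_top (a point): Centre of the plunger's round grey flat head (36 mm across), on its top face, 130 mm above the bench when up; it moves straight down with the plunger.
- cap: The bottom cap of the stack, the one that will come out: white plastic disc, 36 mm diameter, 14 mm high, about 12 to 18 g. Origin at the centre of its underside, z up.
- cap_2: Second cap from the bottom, same size; to stay in the dispenser.
- cap_3: Third and top cap, same size; to stay in the dispenser.
- bay: Capping bay: two parallel black plastic rails fixed to the bench, each 80 mm long (along the bay's own y), 8 mm wide, 12 mm high, with a 70 mm wide clear lane between them, open at both ends; the floor is the bench. Origin on the bench at the centre of the lane; y runs along the lane, x across it. It stands on the left or the right of the dispenser.
- rack: Bystander: loose blue tube rack with purple-capped tubes, 115 x 70 mm, 90 mm tall overall, 0.6 kg. Origin at the centre of its underside. It stands on the other side from the bay.
- pot: Bystander: loose specimen pot with lid, 54 mm diameter, 70 mm tall, origin at the centre of its underside.
- vial: Bystander: loose amber vial, 25 mm diameter, 57 mm tall, origin at the centre of its underside.
Not all that is in view belongs to the job. Leave any turquoise look-alike of the cap_3 alone.

How it is judged (in metres and radians):
On the way, in this order (a step that is already met when the one before it is completed fails the run):
1. the plunger is pressed right down and the bottom cap is out of the dispenser (value of joint plunger above 0.024 m and x of cap in the frame of dispenser below -0.055 m), for 0.05 s.
2. the plunger is back up (value of joint plunger below 0.004 m), for 0.1 s.
At the end, for the whole second after the job is handed in: The dispensed cap lies flat and at rest on the bench between the bay's rails, its centre within 25 mm of the bay's centre along the lane; the plunger is up (under 4 mm) and the other two caps are still in the magazine (y of cap in the frame of bay between -0.025 and 0.025 m and x of cap in the frame of bay between -0.02 and 0.02 m and height (world z) of cap below 0.004 m and angle between cap's own z axis and vertical below 0.1 rad and linear speed of cap below 0.01 m/s and value of joint plunger below 0.004 m and x of each of cap_2, cap_3 in the frame of dispenser above -0.01 m); the robot touches nothing.
It fails at once if the cap is lifted off the bench (over 12 mm) (height (world z) of cap above 0.012 m).
It fails at once if the cap is pinched or pressed hard (over 15 N from the fingers) (contact force between the fingers and cap above 15 N).
It fails at once if a second cap comes out of the dispenser (x of any of cap_2, cap_3 in the frame of dispenser below -0.012 m or height (world z) of cap_3 above 0.046 m).
It fails at once if the rack, pot or vial is shifted over 25 mm or tipped (distance of any of rack, pot, vial from where it was at the start of the episode above 0.025 m or angle between any of rack, pot, vial's own z axis and vertical above 0.5 rad).
It also fails if it takes over 72 s, if anything falls off the work surface, if the arm or the gripper's body presses on something with over 40 N, if the wrist force passes 120 N, or if a joint passes its speed limit or range.

## Working session

There is one attempt and no reset: what is moved stays moved. The work goes in short steps, Python scripts to look and compute and a tool call to move; the robot and the scene stay as the last step left them, time stands still between calls to the robot, and variables do not carry over. Pictures are saved under pics/ and viewed, at most 10 in all, crops included, and the job is handed in when it is done.

Besides the shell and the picture viewer there is one more tool, called after "Request:" by a JSON object that holds its "name" and its "arguments", one argument or row to a line. apply_moves: Moves the arm, as the interface text tells. Its arguments: {"type":"object","properties":{"deltas":{"type":"array"},"newtons":{"type":"number"}},"required":["deltas"]}

```bash
mkdir -p pics; cat > h.py <<'E'
import numpy as np,cv2,json
from station import observe,capture,hand_in
from scipy.spatial.transform import Rotation as Ro
def cap(n,f):
    c=capture(n);cv2.imwrite('pics/'+f+'.png',c['pixels']);np.savez('pics/'+f+'.npz',**c);return c
def ray(c,u,v,z):
    K,R,t=[np.array(c[k],float) for k in('intrinsics','R','t')]
    d=R.T@np.linalg.solve(K,[u,v,1]);o=-R.T@t.ravel();return o+d*(z-o[2])/d[2]
def proj(c,X):
    p=np.array(c['intrinsics'])@(np.array(c['R'])@np.array(X,float)+np.array(c['t']).ravel());return p[:2]/p[2]
E
python3 - <<'E'
from h import *
s=observe();print(s['time'],s['eef_pos'],s['orientation'],s['opening']);print(Ro.from_rotvec(s['orientation']).as_matrix().round(3))
for n in('scene','side'):
    c=cap(n,n+'0');R=np.array(c['R']);print(n,-R.T@np.array(c['t']).ravel(),R[2])
E
```

```text
0.0 [ 207.87507462 -615.43163176  302.82672066] [-3.09814498e+00 -5.09236552e-01  6.46533485e-04] 0.999232612756721
[[ 0.947  0.32  -0.001]
 [ 0.32  -0.947  0.002]
 [-0.    -0.002 -1.   ]]
scene [ 898.15311334 -447.76670759  690.88383379] [-0.41470861  0.54997945 -0.72494095]
side [ 311.69907588 -543.52369794  794.39011534] [ 0.28894257  0.58094227 -0.7609325 ]
```

View pics/scene0.png

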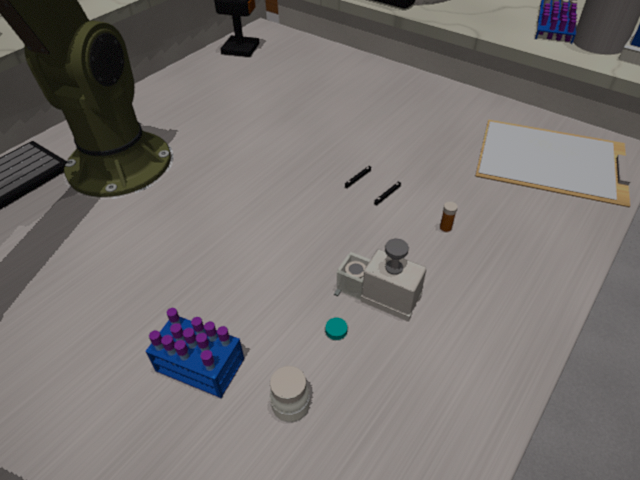

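View pics/side0.png

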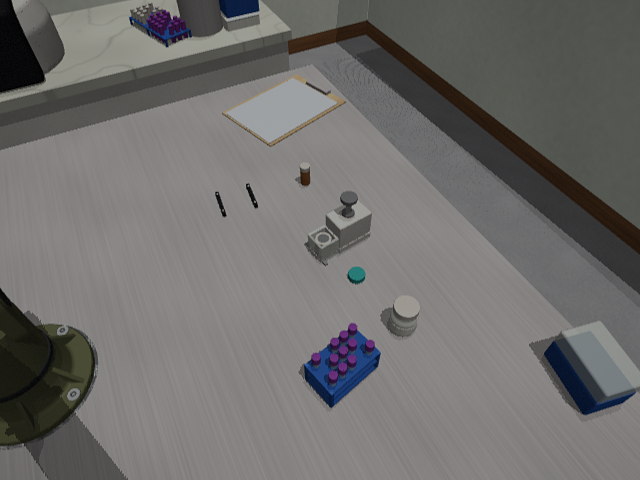

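The scene view shows the dispenser with its plunger head at about (397,248), its magazine at (354,268), the bay rails at (358,177) and (388,192), and the vial at (447,217). The pot is at (290,390), the rack at (195,350), and a turquoise disc lies at (336,328). In the side view the plunger is at (349,198), the magazine at (323,240) and the rails at (221,204) and (252,195). The white caps in the magazine are the real ones; the turquoise one is the decoy and stays put.

```bash
python3 - <<'E'
from h import *
def blobs(m,off,mn=15):
    n,l,st,ce=cv2.connectedComponentsWithStats(m.astype(np.uint8))
    return [(i,st[i,4],ce[i]+off,l==i) for i in range(1,n) if st[i,4]>mn]
C={n:dict(np.load(f'pics/{n}0.npz')) for n in('scene','side')}
win={'scene':dict(r=(335,410,155,210),p=(380,412,235,262),t=(320,350,315,342)),'side':dict(r=(210,262,178,220),p=(338,360,188,208),t=(345,368,264,286))}
for n,c in C.items():
    im=c['pixels'].astype(int)
    def sub(k):
        a,b,y,z=win[n][k];return im[y:z,a:b],np.array([a,y])
    s,o=sub('r')
    for i,a,ce,m in blobs(s.max(2)<60,o):
        r=cv2.minAreaRect(np.argwhere(m)[:,::-1].astype(np.float32)); b=cv2.boxPoints(r)+o
        P=np.array([ray(c,*p,12)[:2] for p in b]);
        L=[np.linalg.norm(P[0]-P[1]),np.linalg.norm(P[1]-P[2])]
        ax=P[1]-P[0] if L[0]>L[1] else P[2]-P[1]
        print(n,'rail',a,ce.round(1),ray(c,*ce,8)[:2].round(1),np.round(L,1),np.degrees(np.arctan2(ax[1],ax[0])).round(1)%180)
    s,o=sub('p'); g=s.max(2)
    for i,a,ce,m in blobs((g<125)&(np.ptp(s,axis=2)<25),o): 
        print(n,'plunger',a,ce.round(1),ray(c,*ce,130)[:2].round(1), 'bbox',np.argwhere(m).min(0)[::-1]+o,np.argwhere(m).max(0)[::-1]+o)
    s,o=sub('t')
    for i,a,ce,m in blobs(s[:,:,0]-s[:,:,2]>50,o): print(n,'turq',a,ce.round(1),ray(c,*ce,10)[:2].round(1))
for n,u,v,z in[('scene',447,217,28),('side',305,174,28),('scene',289,378,70),('side',406,305,70),('scene',355,269,42),('side',322,238,42)]:print(n,u,v,ray(C[n],u,v,z).round(1))
a=cv2.resize(C['scene']['pixels'][225:325,320:440],None,fx=4,fy=4,interpolation=cv2.INTER_CUBIC)
b=cv2.resize(C['side']['pixels'][180:280,290:390],None,fx=4,fy=4,interpolation=cv2.INTER_CUBIC)
cv2.imwrite('pics/crop.png',np.hstack([a,b])[:, :800] if 0 else cv2.resize(np.hstack([a,b]),(792,360)))
E
```

```text
scene rail 138 [357.3 176.9] [455.6 257.5] [83.4 14.2] 84.0
scene rail 143 [387.1 193.2] [533.  250.1] [84.  12.6] 84.0
scene plunger 489 [396.  250.1] [676.  24.] bbox [384 238] [408 261]
scene turq 369 [335.9 327.9] [637.5 -74.1]
side rail 86 [251.3 195.7] [530.3 248.6] [ 9.8 87.5] 83.7
side rail 78 [220.1 204.1] [453.2 256.9] [ 8.4 86.2] 83.2
side plunger 250 [348.1 198.8] [667.9  24.8] bbox [339 191] [357 207]
side turq 183 [356.3 273.3] [637.7 -72.4]
scene 447 217 [669.3 237.5  28. ]
side 305 174 [671.4 237.5  28. ]
scene 289 378 [ 655.9 -208.4   70. ]
side 406 305 [ 657.2 -212.5   70. ]
scene 355 269 [607.9  21.5  42. ]
side 322 238 [606.7  23.   42. ]
```

View pics/crop.png

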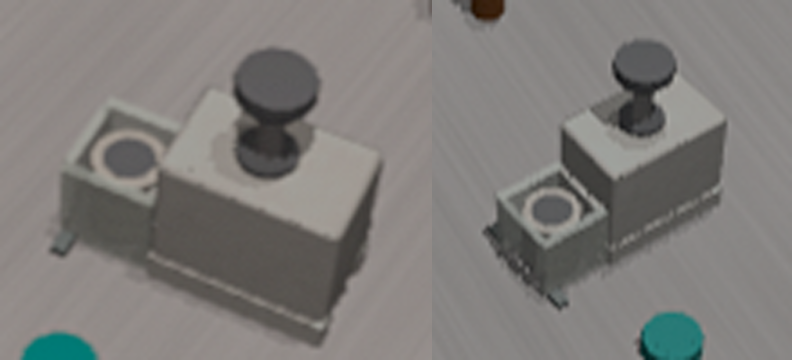

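The crop shows the plunger head's top face centred at scene (396.7,247.5) and side (349,197). One white cap is visible inside the magazine. This puts the plunger at about (672,29), the dispenser yaw at about 6°, the outlet at about (537,15) and the bay centre at about (493,253). The distance from magazine to plunger comes to 65 mm, which matches the description.

Request:
{"name": "apply_moves", "arguments": {
  "deltas": [
    [26.9,-19.3,2.5,0,0],
    [26.9,-19.3,2.5,0,0],
    [26.9,-19.3,2.5,0,0],
    [26.9,-19.3,2.5,0,0],
    [26.9,-19.3,2.5,0,0],
    [26.9,-19.3,2.5,0,0],
    [26.9,-19.3,2.5,0,0],
    [26.9,-19.3,2.5,0,0],
    [26.9,-19.3,2.5,0,0],
    [26.9,-19.3,2.5,0,0],
    [26.9,-19.3,2.5,0,0],
    [26.9,-19.3,2.5,0,0]
  ]
}}

```text
time: 1.1
eef_pos: [440.2, -291.5, 273.5]
orientation: [-3.1, -0.509, 0.001]
contact_force: [0.6, 0.0, -0.5]
opening: 0.002
grip_force: 0.0
```

Request:
{"name": "apply_moves", "arguments": {
  "deltas": [
    [26.9,-19.3,2.5,0,0],
    [26.9,-19.3,2.5,0,0],
    [26.9,-19.3,2.5,0,0],
    [26.9,-19.3,2.5,0,0],
    [26.9,-19.3,2.5,0,0],
    [26.9,-19.3,2.5,0,0],
    [26.9,-19.3,2.5,0,0],
    [26.9,-19.3,2.5,0,0],
    [26.9,-19.3,2.5,0,0],
    [20,-15,0,0,0],
    [0,0,0,0,0],
    [0,0,0,0,0]
  ]
}}

```text
time: 2.1
eef_pos: [627.7, -28.2, 250.5]
orientation: [-3.098, -0.515, 0.002]
contact_force: [-0.3, -0.2, -0.3]
opening: 0.003
grip_force: 0.0
```

```bash
python3 - <<'E'
from h import *
s=observe();print(s['time'],s['eef_pos'],np.array(s['joints']).round(2),s['contact_force']);R=Ro.from_rotvec(s['orientation']).as_matrix();print(R.round(3))
C=[dict(np.load(f'pics/{n}0.npz')) for n in('scene','side')]
P=np.mean([ray(C[0],396.7,247.5,130),ray(C[1],349,197,130)],0);print([ray(C[0],396.7,247.5,130),ray(C[1],349,197,130)])
print('delta tool',R.T@(P-s['eef_pos']))
print('housing edge',ray(C[0],361.7,297.8,0),ray(C[0],409.4,318.9,0))
w=cap('wrist','w1'); print(proj(w,P))
E
```

```text
2.1 [627.70624161 -28.18807068 250.54670218] [ 0.44  0.35 -0.54  1.56  0.19  1.28 -1.37] [-0.29530138 -0.21742843 -0.31818037]
[[ 0.946  0.324 -0.001]
 [ 0.324 -0.946  0.001]
 [-0.001 -0.002 -1.   ]]
[array([674.0632901 ,  29.18307522, 130.        ]), array([672.18855773,  28.50196061, 130.        ])]
delta tool [ 61.55528364 -39.07569845 120.54451389]
housing edge [ 6.33814507e+02  5.92164977e+00 -1.13686838e-13] [720.01227071  15.82689789   0.        ]
[241.28337719 154.45037659]
```

View pics/w1.png

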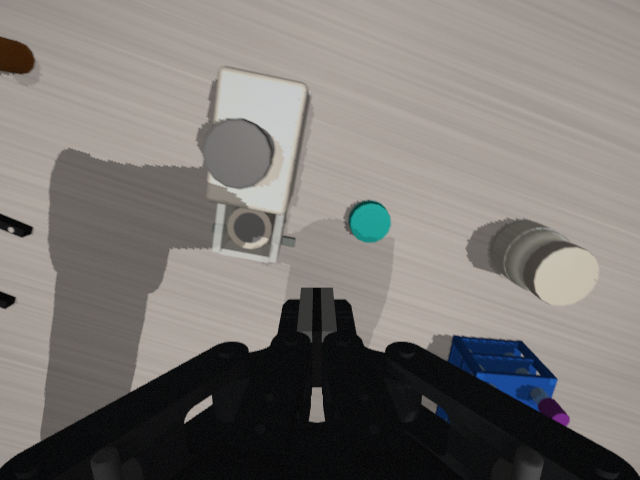

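The wrist view shows the plunger head at (240,153), against a predicted (241,154), so the estimate holds. Next I move above it and press.

Request:
{"name": "apply_moves", "arguments": {
  "deltas": [
    [20.5,-13,5,0,0],
    [20.5,-13,5,0,0],
    [20.5,-13,5,0,0],
    [0,0,15,0,0],
    [0,0,5,0,0],
    [0,0,0,0,0],
    [0,0,0,0,0]
  ]
}}

```text
time: 2.73
eef_pos: [672.9, 23.7, 216.1]
orientation: [3.099, 0.505, -0.002]
contact_force: [0.2, -0.6, 0.1]
opening: -0.001
grip_force: 0.0
```

Request:
{"name": "apply_moves", "arguments": {
  "deltas": [
    [0,0,6,0,0],
    [0,0,6,0,0],
    [0,0,4,0,0],
    [0,0,4,0,0],
    [0,0,4,0,0],
    [0,0,4,0,0],
    [0,0,4,0,0],
    [0,0,0,0,0]
  ]
}}

```text
time: 3.4
eef_pos: [673.4, 25.3, 183.7]
orientation: [3.099, 0.508, -0.001]
contact_force: [-0.5, -2.3, 3.9]
opening: 0.004
grip_force: 2.0
```

Request:
{"name": "apply_moves", "arguments": {
  "deltas": [
    [0,0,3,0,0],
    [0,0,3,0,0],
    [0,0,2,0,0],
    [0,0,2,0,0],
    [0,0,0,0,0],
    [0,0,0,0,0]
  ]
}}

```text
time: 3.9
eef_pos: [673.6, 25.5, 174.9]
orientation: [3.099, 0.509, 0.0]
contact_force: [-2.0, -3.6, 6.0]
opening: -0.001
grip_force: 2.7
```

Request:
{"name": "apply_moves", "arguments": {
  "deltas": [
    [0,0,2,0,0],
    [0,0,2,0,0],
    [0,0,0,0,0],
    [0,0,0,0,0]
  ]
}}

```text
time: 4.23
eef_pos: [673.7, 25.6, 174.5]
orientation: [3.098, 0.508, 0.001]
contact_force: [-8.1, -3.8, 20.8]
opening: 0.001
grip_force: 10.6
```

The force jumped to 21 N, so the plunger has hit its hard stop. Now I release it and look.

Request:
{"name": "apply_moves", "arguments": {
  "deltas": [
    [0,0,0,0,0],
    [0,0,-5,0,0],
    [0,0,-6,0,0],
    [0,0,-6,0,0],
    [0,0,-6,0,0],
    [0,0,-6,0,0],
    [0,0,-6,0,0],
    [0,0,-10,0,0],
    [0,0,-15,0,0],
    [0,0,-15,0,0],
    [0,0,-10,0,0],
    [0,0,0,0,0]
  ]
}}

```text
time: 5.23
eef_pos: [674.4, 27.0, 258.3]
orientation: [3.1, 0.51, 0.007]
contact_force: [0.7, -0.3, 1.6]
opening: 0.002
grip_force: 0.0
```

```bash
python3 - <<'E'
from h import *
s=observe();print(s['time'],s['eef_pos'],np.array(s['joints']).round(2))
c=cap('scene','s2');d=cap('side','d2');print(proj(c,[539,13,14]),proj(d,[539,13,14]))
a=cv2.resize(c['pixels'][140:320,260:440],(396,396),interpolation=cv2.INTER_CUBIC)
b=cv2.resize(d['pixels'][150:300,230:380],(396,396),interpolation=cv2.INTER_CUBIC)
cv2.imwrite('pics/c2.png',np.hstack([a,b]))
E
```

```text
5.2333 [674.38387932  26.97357381 258.29348036] [ 0.32  0.45 -0.55  1.43  0.24  1.32 -1.48]
[318.9964514 264.7003205] [296.11853145 260.87420915]
```

View pics/c2.png

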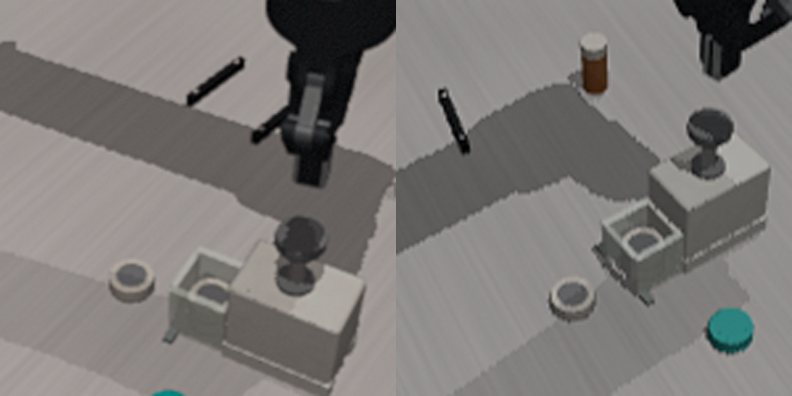

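The bottom cap is out with its top centre at scene (319.5,265) and side (297,261), so it lies at about (539,13) as predicted. The plunger is up and two caps remain in the magazine. I'll cradle the cap behind fingers opened to about 20 mm and push at heading 109°. I'll stop on the lane's axis short of the bay, then re-approach along the lane at 84°.

Request:
{"name": "apply_moves", "arguments": {
  "deltas": [
    [-33.4,4.2,0,0,20],
    [-33.4,4.2,0,0,20],
    [-33.4,4.2,0,0,20],
    [-33.4,4.2,0,0,20],
    [0,0,0,-7.1,20],
    [0,0,0,-7.1,20],
    [0,0,0,-7.1,20],
    [0,0,0,-7.1,20],
    [0,0,0,-7.1,20],
    [0,0,0,-7.1,20],
    [0,0,0,-7.1,20],
    [0,0,0,-7.1,20]
  ]
}}

```text
time: 6.33
eef_pos: [551.5, -32.5, 254.1]
orientation: [-2.477, -1.929, 0.002]
contact_force: [-0.3, 0.6, -0.2]
opening: 0.236
grip_force: 0.0
```

Request:
{"name": "apply_moves", "arguments": {
  "deltas": [
    [0,0,20,-7.1,20],
    [0,0,25,-7.1,20],
    [0,0,25,-7.1,20],
    [0,0,25,-7.1,20],
    [0,0,25,-4.9,20],
    [0,0,0,0,20],
    [0,0,0,0,20]
  ]
}}

```text
time: 6.92
eef_pos: [550.7, -32.3, 133.7]
orientation: [-1.83, -2.548, 0.002]
contact_force: [-0.2, -0.3, -0.5]
opening: 0.231
grip_force: 0.0
```

```bash
cat >> h.py <<'E'
def plan(tx,ty):
    s=observe();R=Ro.from_rotvec(s['orientation']).as_matrix();print(s['time'],np.round(s['eef_pos'],1),'yaw',np.degrees(np.arctan2(R[1,0],R[0,0])).round(1),'open',s['opening'],'j7',s['joints'][6].round(2))
    print('tool delta',(R.T@(np.array([tx,ty,s['eef_pos'][2]])-s['eef_pos'])).round(1),'tilt',R[:,2].round(3))
E
python3 - <<'E'
from h import *
plan(554.6,-32)
E
```

```text
6.9167 [550.7 -32.3 133.7] yaw 108.6 open 0.2310065042444758 j7 0.14
tool delta [-0.9  3.8 -0. ] tilt [-0.004  0.001 -1.   ]
```

Request:
{"name": "apply_moves", "arguments": {
  "deltas": [
    [0,3.5,20,0,20],
    [0,0,20,0,20],
    [0,0,10,0,20],
    [0,0,5,0,20],
    [0,0,0,0,20],
    [0,0,0,0,20]
  ]
}}

```text
time: 7.42
eef_pos: [556.2, -31.3, 81.4]
orientation: [1.829, 2.552, 0.001]
contact_force: [-0.0, 0.2, -0.2]
opening: 0.234
grip_force: 0.0
```

```bash
python3 - <<'E'
from h import *
plan(554.6,-32);w=cap('wrist','w3');print(proj(w,[539,13,14]))
E
```

```text
7.4167 [556.2 -31.3  81.4] yaw 108.7 open 0.2344822799984021 j7 0.08
tool delta [-0.2 -1.7 -0. ] tilt [ 0.001 -0.    -1.   ]
[308.48067877 201.35584859]
```

View pics/w3.png

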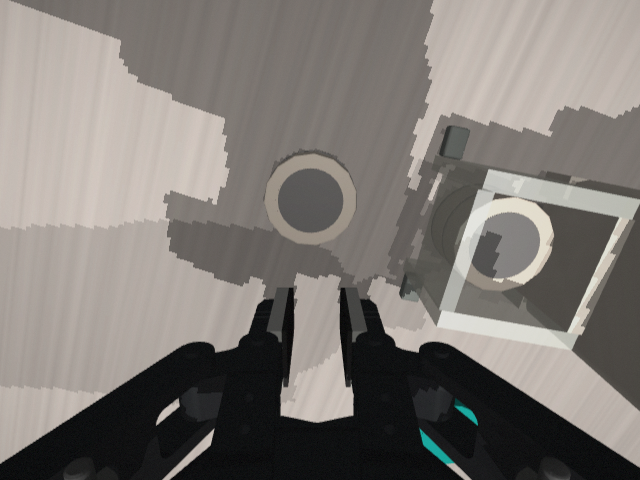

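The wrist view shows the cap at (310,200), 2 mm left of the finger gap centred at (317,290). The right finger clears the outlet foot at (408,285). I shift 2 mm left and 4 mm down, then push.

Request:
{"name": "apply_moves", "arguments": {
  "deltas": [
    [0,-2,4,0,20],
    [3,0,0,0,20],
    [5,0,0,0,20],
    [5,0,0,0,20],
    [5,0,0,0,20],
    [5,0,0,0,20],
    [5,0,0,0,20],
    [5,0,0,0,20],
    [5,0,0,0,20],
    [5,0,0,0,20],
    [5,0,0,0,20],
    [5,0,0,0,20]
  ]
}}

```text
time: 8.47
eef_pos: [536.4, 18.6, 76.4]
orientation: [1.829, 2.554, -0.0]
contact_force: [0.0, 0.3, 0.6]
opening: 0.235
grip_force: 0.1
```

```bash
python3 - <<'E'
from h import *
plan(485,170);w=cap('wrist','w4')
E
```

```text
8.4667 [536.4  18.6  76.4] yaw 108.8 open 0.2348959434403436 j7 -0.01
tool delta [159.9   0.   -0. ] tilt [ 0. -0. -1.]
```

View pics/w4.png

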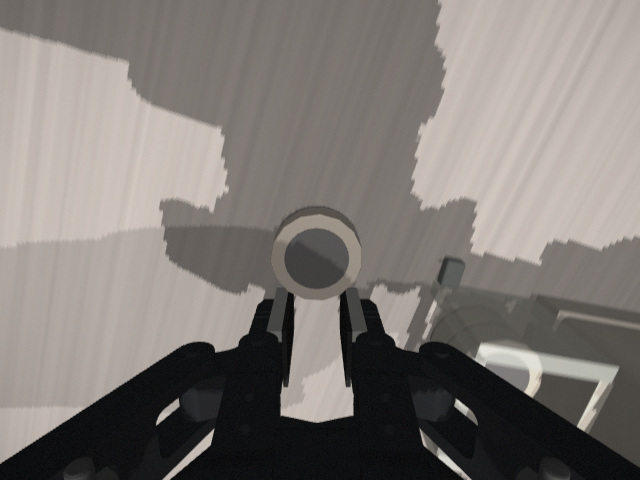

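The cap is centred at (316,257), cradled against both fingertips. I continue the push.

Request:
{"name": "apply_moves", "arguments": {
  "deltas": [
    [6,0,0,0,20],
    [6,0,0,0,20],
    [6,0,0,0,20],
    [6,0,0,0,20],
    [6,0,0,0,20],
    [6,0,0,0,20],
    [6,0,0,0,20],
    [6,0,0,0,20],
    [6,0,0,0,20],
    [6,0,0,0,20],
    [6,0,0,0,20],
    [6,0,0,0,20]
  ]
}}

```text
time: 9.52
eef_pos: [513.2, 86.9, 76.4]
orientation: [1.829, 2.554, -0.0]
contact_force: [0.2, 0.1, -0.1]
opening: 0.233
grip_force: 0.0
```

Request:
{"name": "apply_moves", "arguments": {
  "deltas": [
    [6,0,0,0,20],
    [6,0,0,0,20],
    [6,0,0,0,20],
    [6,0,0,0,20],
    [6,0,0,0,20],
    [6,0,0,0,20],
    [6,0,0,0,20],
    [6,0,0,0,20],
    [5,0,0,0,20],
    [4,0,0,0,20],
    [2,0,0,0,20],
    [0,0,0,0,20]
  ]
}}

```text
time: 10.52
eef_pos: [494.2, 142.8, 76.4]
orientation: [-1.828, -2.555, -0.0]
contact_force: [-0.9, 1.1, 0.6]
opening: 0.23
grip_force: 0.0
```

```bash
python3 - <<'E'
from h import *
plan(485,170);w=cap('wrist','w5')
for p in [(453.2-4,257,12),(531.5,249.3,12)]:print(proj(w,p))
E
```

```text
10.5167 [494.2 142.8  76.4] yaw 108.8 open 0.23009342057974905 j7 -0.26
tool delta [28.8  0.   0. ] tilt [-0.  0. -1.]
[295.27648812 -29.17181308]
[515.1384888   85.72691612]
```

View pics/w5.png

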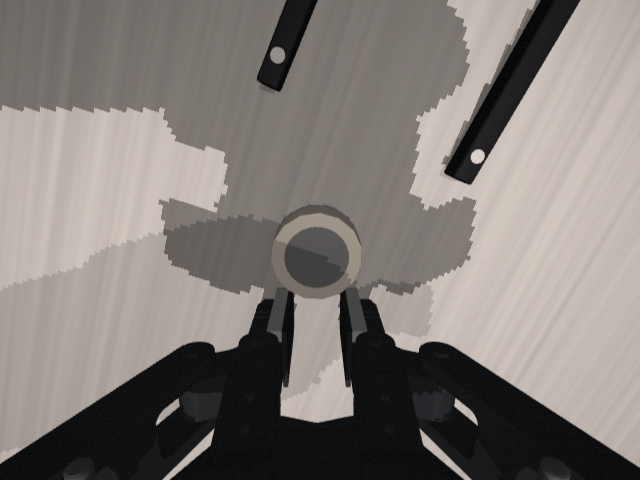

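The wrist view shows the cap still centred at (316,256). The rail ends are at (258–282, 80–90) and (446–470, 172–184). I'll work out where the lane axis lies relative to the cap.

```bash
python3 - <<'E'
from h import *
w=dict(np.load('pics/w5.npz'))
g=lambda u,v,z=12:ray(w,u,v,z)[:2]
c=g(316.5,256,14);L=(g(258,80)+g(282,88))/2;Rr=(g(446,171)+g(470,182))/2
d=[g(316,0)-g(282,88),g(580,0)-g(472,182)]
print('cap',c,'L',L,'R',Rr,np.linalg.norm(L-Rr),[np.degrees(np.arctan2(*q[::-1])) for q in d])
ax=np.degrees(np.arctan2(*(Rr-L)[::-1]))+90;a=np.radians(ax);y=np.array([np.cos(a),np.sin(a)]);cen=(L+Rr)/2+40*y
print('axis',ax,'centre',cen)
for A in(ax,84.2,83):
    q=np.radians(A);y=np.array([np.cos(q),np.sin(q)]);x=np.array([y[1],-y[0]]);print(A,'cap in bay x,y',(c-cen)@x,(c-cen)@y)
    plan(*(c-50*y))
E
```

```text
cap [486.53737989 168.53778449] L [451.18920489 222.44987182] R [526.33612705 214.50775261] 75.5654495567128 [np.float64(84.92588220981668), np.float64(83.83915914503902)]
axis 83.9669267650062 centre [492.96676679 258.2572679 ]
83.9669267650062 cap in bay x,y 3.03596679514893 -89.89830712785916
10.5667 [494.4 142.3  76.4] yaw 108.8 open 0.23556294283893314 j7 -0.26
tool delta [-18. -20.   0.] tilt [ 0. -0. -1.]
84.2 cap in bay x,y 2.6702457790760556 -89.90991328165914
10.5667 [494.4 142.3  76.4] yaw 108.8 open 0.23556294283893314 j7 -0.26
tool delta [-18.1 -19.8   0. ] tilt [ 0. -0. -1.]
83 cap in bay x,y 4.552591305671202 -89.83427314360408
10.5667 [494.4 142.3  76.4] yaw 108.8 open 0.23556294283893314 j7 -0.26
tool delta [-17.7 -20.8   0. ] tilt [ 0. -0. -1.]
```

Request:
{"name": "apply_moves", "arguments": {
  "deltas": [
    [-15,0,0,0,20],
    [-4,-9,0,0,20],
    [0,-9.4,0,0,20],
    [0,0,0,5.7,20],
    [0,0,0,5.7,20],
    [0,0,0,5.7,20],
    [0,0,0,5.7,20],
    [0,0,0,0,20],
    [0,0,0,0,20]
  ]
}}

```text
time: 11.32
eef_pos: [482.3, 118.2, 76.3]
orientation: [2.295, 2.145, -0.001]
contact_force: [0.2, 1.0, 0.1]
opening: 0.23
grip_force: 0.0
```

```bash
python3 - <<'E'
from h import *
plan(486.5,168.5);print('to bay');plan(493,256);w=cap('wrist','w6');g=w['pixels'].astype(int)
print(proj(w,[486.5,168.5,14]))
E
```

```text
11.3167 [482.3 118.2  76.3] yaw 86.1 open 0.23048560023913783 j7 -0.57
tool delta [50.4  0.8 -0. ] tilt [-0.    -0.001 -1.   ]
to bay
11.3167 [482.3 118.2  76.3] yaw 86.1 open 0.23048560023913783 j7 -0.57
tool delta [ 1.382e+02  1.400e+00 -1.000e-01] tilt [-0.    -0.001 -1.   ]
[316.76648764 197.2022894 ]
```

View pics/w6.png

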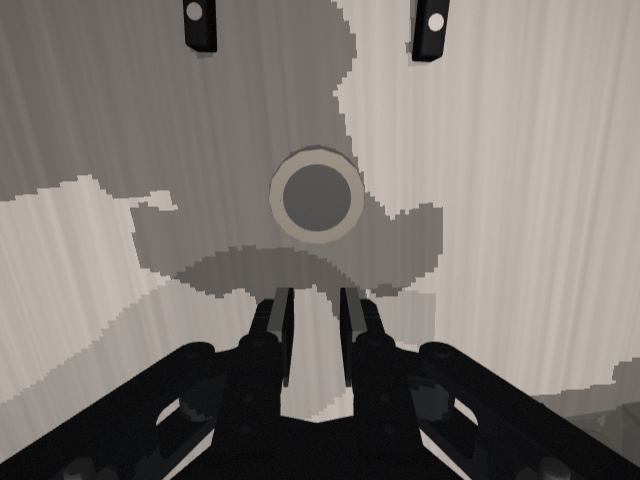

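The cap at (317,197) is in line with the gap, and the lane middle at column 315 is straight ahead. I push 111 mm, then back straight out.

Request:
{"name": "apply_moves", "arguments": {
  "deltas": [
    [5,0,0,0,20],
    [5,0,0,0,20],
    [5,0,0,0,20],
    [5,0,0,0,20],
    [5,0,0,0,20],
    [5,0,0,0,20],
    [5,0,0,0,20],
    [5,0,0,0,20],
    [5,0,0,0,20],
    [5,0,0,0,20],
    [5,0,0,0,20],
    [5,0,0,0,20]
  ]
}}

```text
time: 12.37
eef_pos: [487.3, 178.7, 76.3]
orientation: [-2.298, -2.142, 0.0]
contact_force: [0.9, -0.1, -0.1]
opening: 0.233
grip_force: 0.0
```

Request:
{"name": "apply_moves", "arguments": {
  "deltas": [
    [5,0,0,0,20],
    [5,0,0,0,20],
    [5,0,0,0,20],
    [5,0,0,0,20],
    [5,0,0,0,20],
    [5,0,0,0,20],
    [5,0,0,0,20],
    [5,0,0,0,20],
    [4,0,0,0,20],
    [4,0,0,0,20],
    [3,0,0,0,20],
    [0,0,0,0,20]
  ]
}}

```text
time: 13.37
eef_pos: [490.9, 229.9, 76.4]
orientation: [-2.297, -2.143, -0.001]
contact_force: [0.4, -0.1, 0.5]
opening: 0.237
grip_force: 0.0
```

Request:
{"name": "apply_moves", "arguments": {
  "deltas": [
    [-6,0,0,0,20],
    [-10,0,0,0,20],
    [-20,0,0,0,20],
    [-20,0,0,0,20],
    [-20,0,-10,0,20],
    [0,0,-30,0,20],
    [0,0,-30,0,20],
    [0,0,-30,0,20],
    [0,0,0,0,20],
    [0,0,0,0,20]
  ]
}}

```text
time: 14.2
eef_pos: [486.7, 152.0, 178.1]
orientation: [2.298, 2.137, 0.004]
contact_force: [-0.2, 0.0, -0.7]
opening: 0.234
grip_force: 0.0
```

```bash
python3 - <<'E'
from h import *
plan(493,256);w=cap('wrist','w7');cap('scene','s7')
E
```

```text
14.2 [486.7 152.  178.1] yaw 85.9 open 0.23377858903101534 j7 -0.55
tool delta [ 1.042e+02 -1.200e+00 -1.000e-01] tilt [ 0.004 -0.001 -1.   ]
```

View pics/w7.png

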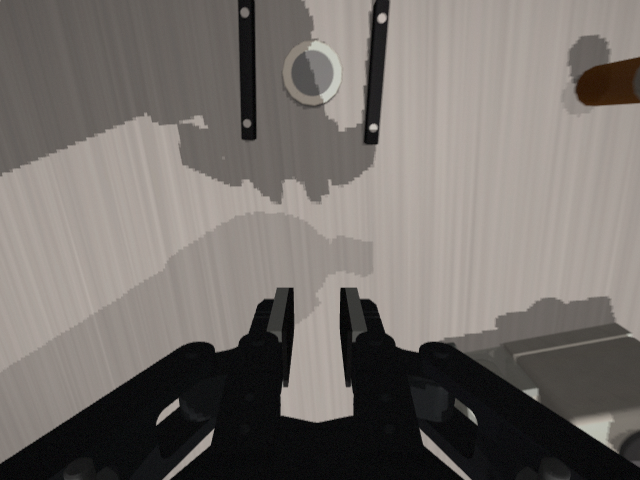

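The cap is centred at (312,73). The middle of the rail screws is at about (311,69), so the cap lies mid-lane, and the gripper is clear.

```bash
python3 -c "
from h import *
print(hand_in())"
```

```text
the job is handed in; nothing more can be done
None
```

The job is handed in: one full press put one cap on the bench, and I pushed it to within a few millimetres of the capping bay's centre, with the gripper clear. The last close look at the dispenser, after the press, showed the plunger back up and caps still in the magazine. The arm was never sent near the rack, pot or vial. The hand-in returned no verdict.

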